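# Board tester: tray home, two-button start

## Robot

A 6-joint arm with a two-finger parallel gripper is mounted at the origin on the work surface. World frame = base frame: x ahead of the robot, y to its left, z up, the work surface at z = 0. Lengths are in m, angles in rad, forces in N, time in s.
With the tool pointing down it reaches from about 0.25 to 0.8 m from the base axis. Payload 3.9 kg.
Tool frame: the origin (TCP) lies at the very end of the fingers, on their centre line; the grasp point (between the pads) lies 19 mm behind it; z points along the fingers, y is the line along which they close (so a half turn about z gives the same grasp; the last joint's range is limited). The gripper opens to 85 mm and grips with 20 to 120 N. Pads are 22 mm wide; open, the fingers measure 114 mm over their backs; the gripper's body (76 mm by 85 mm) begins 54 mm behind the grasp point. The pads swing forward as they close: fully open they stand 13 mm farther back than shut.
Start: joints at [1.286, 0.26, -0.138, 1.173, 0, 1.571], TCP at [0.148, 0.504, 0.231] pointing down, gripper open.
Joint ranges: [-2.78, 2.78], [-0.83, 1.72], [-1.28, 1.37], [-1.9, 2.12], [-1.57, 1.48], [-3.14, 3.14]. Speed limits (rad/s): [2.57, 2.57, 3.14, 3.14, 3.14, 3.14].

## Interface

Orientations are given as a unit quaternion [x, y, z, w].
In Python, from rig import read_state, camera, job_done, search_frame gives the robot as it stands.
- The arm moves only by the tool send_rows, never from a script. Its argument "increments" is a list that holds one entry, the list of rows, each a list of 7 numbers: the shift along the tool's x, y, z scaled (see below), then the turn, a rotation vector about the tool's x, y, z scaled (see below), then the gripper's target within -1 to 1 (fully open at 1, half-way at 0, shut at -1). A call has exactly 8 rows; each row is the pose to reach, as a shift and turn from the pose commanded when the call began, along the tool's axes at that moment; what a row does not reach only later rows make up. The controller multiplies each number of a shift by 300 mm and each number of a turn by 2 rad. A row lasts 1/8 s, in which the tool goes at most 62.5 mm and 10.7 degrees, less where a joint would pass 70% of its speed; a pose out of reach is approached as far as the arm can. A call with a number of a shift or a turn outside -1 to 1 is refused whole. A call with a gripper value outside its range is refused whole. The fingers move at their own pace and stop on an object; "newtons" is the grip in N (left out, the last holds). Time passes only in rows, so rows that repeat a pose let the fingers close, or fill a call up. It gives the time, the measured TCP pose, the force, the opening and the grip force at its end, in the units of the state.
- read_state(): the state, without advancing time (a new reading comes with each control period).
- camera(name): name is "scene" or "side" or "wrist"; returns a dict with "pixels" (480x640x3 uint8, red, green, blue), "z_map" (480x640 float32, m along the optical axis (not along the pixel's ray), 0 where there is no reading), "intrinsics" (3x3 intrinsics, pixels), "cam_to_world" (4x4, takes a point from camera to world coordinates). Camera axes: x right, y up, looking along -z (the intrinsics and any distortion apply to the point x, -y, -z); pixel columns grow to the right and rows downward; lengths in m; the calibration is good to about 2 mm. A picture is of the moment at which its call begins.
- job_done(): hands the job in; it is judged then, once.
Trained networks look in the newest picture that a camera, given by its name, has taken for a name from the list of things; names that differ only in an ending like _2 or _b are one class to them, and where a whole thing is asked for, a point or a joint stands for the part that bears it (a point fixed in the world has none). Each returns a list of dicts, best first, with "p" (0 to 1); they miss things now and then, are a little off and sometimes report something else, mostly with a low value. They report only what shows in the picture. A call takes as long as a camera call.
- search_frame(camera, target): "location" ([x, y, z] in m, in the coordinates of the camera as it stood for that picture, good to about 4 mm: the middle of the surface that is visible of it).
The state is a dict: "time_s": time; "joint_positions": joint angles; "qvel": joint speeds; "effort": joint torques, N m; "tool_pos": TCP position; "tool_rot": TCP orientation; "contact_force": force on the tool from outside, world axes, zero at the start; "moment": the same for the moment, N m; "gripper_width": finger opening in m; "finger_force": force on a finger pad.
Only numpy, scipy, OpenCV 4.12 (cv2) and the standard library are available. Lean on these libraries where they do the work, as an engineer would, in place of code of your own. Each camera call takes 0.05 s, during which the arm holds its last target. There are 200 camera calls.

## Task

Push the blue front of the board tester's tray with your fingertips until the tray is fully home under the hood. Then press the console's two green start buttons fully down together, one fingertip on each, keep both down for at least three seconds, and let go so that they spring back up. Do not press the red stop button, pick nothing up, and leave the other things on the bench where they are.

Things in the scene. Friction and masses are not known exactly. Their poses are not given: they have to be found in the camera images.
- tester: Board tester, fixed to the bench: dark base plate 300 mm (x) by 160 mm (y), 10 mm thick, with a cream hood 77 mm tall over its far half. Origin: centre of the underside. Its x axis is the way the tray goes in.
- tray (a joint): Aluminium tray carrying a green circuit board, sliding in the tester: joint value in m, 0 = fully out, 0.09 = fully home against its stop. It moves along the tester's +x, needs about 2 N, and stays where it is left.
- tray_face (a point): Centre of the near, outer side of the blue upright plate at the tray's front end, the face to push; the point moves with the tray. The plate is 110 mm wide (y), 43 mm tall (12 to 55 mm above the bench, this point at 35 mm) and 10 mm thick. Axes are the tester's: push along this +x. In front of it there is free bench, or, as the tray goes in, the 10 mm base plate with guide rails 22 mm high along its two sides; at home this face is 60 mm short of the hood.
- console: Grey start console, fixed to the bench: box 170 mm (x) by 180 mm (y) by 50 mm tall. Origin: centre of the underside. The start pair lies 35 mm to -x of its middle, the buttons 60 mm apart along its y axis.
- start_left (a joint): Green push-button cap, the +y one of the console's start pair: joint value in m, 0 = up, 0.006 = fully down (moves straight down). Round cap 28 mm across in a steel collar 44 mm across that tops out 10 mm below the raised cap and 4 mm below the pressed one. Springy: starts to move at 1.5 N, fully down at 5 N (so the pair takes 10 N), and comes back up by itself.
- start_right (a joint): Green push-button cap, the -y one of the console's start pair: joint value in m, 0 = up, 0.006 = fully down (moves straight down). Round cap 28 mm across in a steel collar 44 mm across that tops out 10 mm below the raised cap and 4 mm below the pressed one. Springy: starts to move at 1.5 N, fully down at 5 N (so the pair takes 10 N), and comes back up by itself.
- start_left_top (a point): Centre of the top of the left (+y) green start button, 72 mm above the bench when up; moves with the cap. Axes are the console's. 60 mm from the right one, centre to centre, with 32 mm clear between the caps.
- start_right_top (a point): The same for the right (-y) green start button.
- stop (a joint): Red stop button on a yellow collar, on the console: joint value in m, 0 = up, 0.006 = fully down. Not to be pressed.
- stop_top (a point): Centre of the top of the red stop button, cap 30 mm across, 72 mm above the bench, 80 mm to the console's +x and 50 mm to its -y from the middle of the start pair.
- screwdriver: Orange-handled screwdriver, 190 mm long along its x, lying loose on the bench. Leave alone.
- mug: White mug, 76 mm across, 90 mm tall, origin at its foot. Leave alone.
- multimeter: Yellow multimeter, 150 x 75 x 32 mm, lying loose. Leave alone.
- spool: Blue spool, 56 mm across, 44 mm tall, standing loose. Leave alone.
- screw_jar: Small amber jar, 36 mm across, 45 mm tall, standing loose on top of the console, 80 mm to its +x and 50 mm to its +y from the middle of the start pair. Leave alone.
- spare_board: Spare green circuit board, 90 x 70 mm, lying loose on the tester's hood (77 mm up). Leave alone.
- terminal_block: Grey terminal block, 100 x 26 x 24 mm, lying loose far out on the bench. Leave alone.

How it is judged:
On the way, in this order (a step that is already met when the one before it is completed fails the run):
1. the tray is fully home (value of joint tray above 0.086 m), for 0.2 s.
2. both start buttons are held down together for three seconds, the tray home (value of joint each of start_left, start_right above 0.0045 m and value of joint tray above 0.085 m), for 3 s.
At the end, for the whole second after the job is handed in: The tray is home (joint over 85 mm of 90), after both green buttons were held at least 4.5 mm of their 6 mm down for 3 s; at the end all buttons are up (under 1 mm) and every loose thing is within 30 mm of where it stood (value of joint tray above 0.085 m and value of joint each of start_left, start_right, stop below 0.001 m and distance of each of screwdriver, mug, multimeter, spool, screw_jar, spare_board, terminal_block from where it was at the start of the episode below 0.03 m); the robot touches nothing.
It fails at once if one start button pressed down (over 4.5 mm) while the other is still up (under 1 mm) ((value of joint start_left above 0.0045 m and value of joint start_right below 0.001 m) or (value of joint start_right above 0.0045 m and value of joint start_left below 0.001 m)).
It fails at once if the red stop button pressed (over 2 mm) (value of joint stop above 0.002 m).
It fails at once if a loose thing lifted, carried or knocked more than 30 mm from its place (distance of any of screwdriver, mug, multimeter, spool, screw_jar, spare_board, terminal_block from where it was at the start of the episode above 0.03 m).
It also fails if it takes over 56 s, if anything falls off the work surface, if the arm or the gripper's body presses on something with over 40 N, if the wrist force passes 120 N, or if a joint passes its speed limit or range.

## Working session

There is one attempt and no reset: what is moved stays moved. The work goes in short steps, Python scripts to look and compute and a tool call to move; the robot and the scene stay as the last step left them, time stands still between calls to the robot, and variables do not carry over. Pictures are saved under pics/ and viewed, at most 10 in all, crops included, and the job is handed in when it is done.

Besides the shell and the picture viewer there is one more tool, called after "Request:" by a JSON object that holds its "api" and its "payload", one argument or row to a line. send_rows: Moves the arm, as the interface text tells. Its arguments: {"type":"object","properties":{"increments":{"type":"array","items":{"type":"array","items":{"type":"array","items":{"type":"number"}}}},"newtons":{"type":"number"}},"required":["increments"]}

```bash
mkdir -p pics; ls; cat > h.py <<'E'
import numpy as np, cv2
from rig import read_state, camera, job_done, search_frame
from scipy.spatial.transform import Rotation as R
def find(cam,c,t):
    out=[]
    for d in search_frame(cam,t)[:3]:
        p=c["cam_to_world"]@np.r_[d["location"],1]; out.append((np.round(p[:3],3).tolist(),round(d["p"],2)))
    return out
def world(c,u,v):
    K=c["intrinsics"];z=c["z_map"][v,u]
    return (c["cam_to_world"]@np.r_[(u-K[0,2])/K[0,0]*z,-(v-K[1,2])/K[1,1]*z,-z,1])[:3]
def save(c,n): cv2.imwrite(f"pics/{n}.png",c["pixels"][:,:,::-1])
E
python3 - <<'E'
from h import *
s=read_state();print(s["time_s"],s["tool_pos"],s["tool_rot"],s["gripper_width"])
ims=[]
for n in("scene","side"):
    c=camera(n);save(c,n+"0");
    for t in["tray_face","tray","start_left_top","start_right_top","stop_top","screw_jar","tester","console","mug","spool","multimeter","screwdriver"]: print(n,t,find(n,c,t))
E
```

```text
pics
0.0 [0.14729885 0.50319068 0.23045579] [ 1.41901607e-01  9.89880274e-01 -9.76220467e-04 -1.56861641e-04] 0.08525037272036799
scene tray_face [([0.521, -0.212, 0.021], 0.63)]
scene tray [([0.522, -0.215, 0.025], 0.87)]
scene start_left_top [([0.596, 0.25, 0.071], 0.39)]
scene start_right_top [([0.578, 0.194, 0.071], 0.59)]
scene stop_top [([0.656, 0.15, 0.073], 0.45)]
scene screw_jar []
scene tester [([0.659, -0.219, 0.05], 0.93), ([0.654, 0.151, 0.074], 0.44)]
scene console [([0.635, 0.197, 0.056], 0.84)]
scene mug [([0.521, 0.472, 0.06], 0.65)]
scene spool [([0.505, -0.496, 0.03], 0.64), ([0.407, 0.004, 0.043], 0.51)]
scene multimeter [([0.505, -0.498, 0.032], 0.61)]
scene screwdriver [([0.554, -0.009, 0.028], 0.7), ([0.595, 0.252, 0.073], 0.67)]
side tray_face [([0.553, -0.196, 0.02], 0.85)]
side tray [([0.55, -0.195, 0.025], 0.95)]
side start_left_top [([0.591, 0.255, 0.074], 0.43), ([0.779, 0.027, 0.018], 0.39)]
side start_right_top [([0.488, -0.477, 0.032], 0.71), ([0.579, 0.197, 0.072], 0.48)]
side stop_top [([0.65, 0.163, 0.076], 0.6), ([0.576, 0.199, 0.076], 0.17)]
side screw_jar [([0.675, 0.263, 0.087], 0.82), ([0.485, -0.475, 0.029], 0.57)]
side tester [([0.629, -0.158, 0.026], 0.79)]
side console [([0.611, 0.255, 0.054], 0.89)]
side mug [([0.506, 0.502, 0.059], 0.66), ([0.715, -0.189, 0.082], 0.64)]
side spool [([0.4, 0.018, 0.034], 0.87), ([0.575, 0.197, 0.076], 0.67)]
side multimeter [([0.487, -0.474, 0.03], 0.76)]
side screwdriver [([0.54, 0.005, 0.018], 0.74), ([0.627, -0.16, 0.024], 0.42)]
```

View pics/scene0.png

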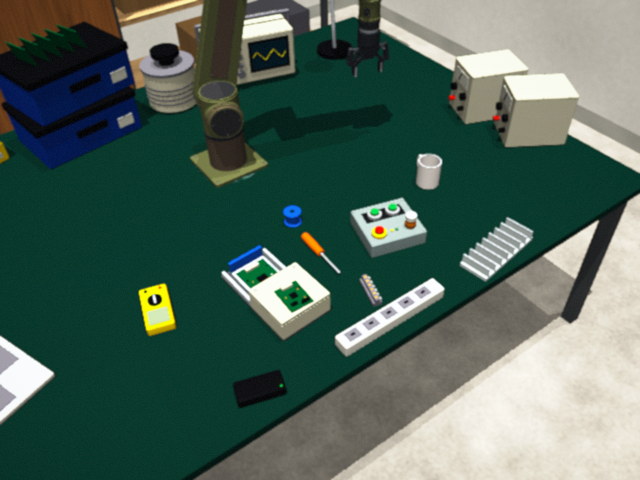

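View pics/side0.png

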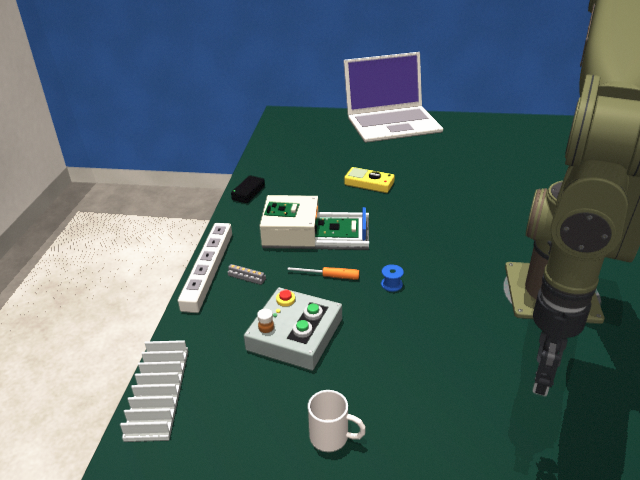

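The scene picture shows the blue plate at about (247,258). The side picture shows the plate at (365,222), the green caps at (302,327) and (313,311), and the stop at (286,297). I'll fit the plate and tester direction next.

```bash
cat >> h.py <<'E'
def cloud(c):
    K=c["intrinsics"];z=c["z_map"];v,u=np.indices(z.shape)
    P=np.stack([(u-K[0,2])/K[0,0]*z,-(v-K[1,2])/K[1,1]*z,-z],-1)
    return P@c["cam_to_world"][:3,:3].T+c["cam_to_world"][:3,3]
def box(P): 
    P=P[np.all(np.isfinite(P),1)]
    (c,wh,a)=cv2.minAreaRect((P[:,:2]*1000).astype(np.float32)); return np.round(c,1),np.round(wh,1),round(a,1),len(P),np.round(np.percentile(P[:,2]*1000,[2,50,98]))
E
python3 - <<'E'
from h import *
for n in("scene","side"):
    c=camera(n);W=cloud(c);h=cv2.cvtColor(c["pixels"],cv2.COLOR_RGB2HSV);x,y,z=W[...,0],W[...,1],W[...,2]
    ok=(c["z_map"]>0)
    T=ok&(x>.3)&(x<.9)&(y<-.08)&(y>-.35)
    B=T&(h[...,0]>105)&(h[...,0]<125)&(h[...,1]>150)&(h[...,2]>80)
    print(n,"blue all",box(W[B]),"top",box(W[B&(z>.048)]))
    print("hood",box(W[T&(z>.07)&(z<.085)]))
    C=ok&(x>.45)&(x<.85)&(y>.08)&(y<.4)
    print("console top",box(W[C&(z>.045)&(z<.055)]))
    G=C&(h[...,0]>45)&(h[...,0]<85)&(h[...,1]>120)&(z>.066)&(z<.078)
    k,l,s,m=cv2.connectedComponentsWithStats(G.astype(np.uint8))
    for i in range(1,k):
        if s[i,4]>15: print("green",box(W[l==i]), np.round(W[l==i].mean(0),4))
    Rr=C&((h[...,0]<6)|(h[...,0]>174))&(h[...,1]>150)&(z>.066)&(z<.078)
    print("red",box(W[Rr]))
    S=ok&(x>.3)&(x<.5)&(y<.07)&(y>-.07)&(z>.01)&(z<.06); print("spool",box(W[S]))
E
```

```text
scene blue all (array([ 463.2, -197. ]), array([ 72.9, 146.2]), 5.2, 366, array([ 1., 43., 62.])) top (array([ 488.8, -212.4]), array([ 20.5, 110.7]), 4.8, 154, array([48., 55., 62.]))
hood (array([ 697.6, -197.9]), array([159. , 164.5]), 4.2, 2463, array([72., 79., 84.]))
console top (array([619.9, 214.4]), array([183. , 181.7]), 74.4, 1425, array([46., 51., 55.]))
green (array([595.9, 255.2]), array([21.6, 27. ]), 50.8, 34, array([70., 73., 77.])) [0.5962 0.2544 0.0731]
green (array([577.9, 198.5]), array([22.1, 30.5]), 55.9, 38, array([68., 72., 77.])) [0.5795 0.1963 0.0724]
red (array([650.6, 156.5]), array([17.6, 27.4]), 50.6, 36, array([68., 74., 78.]))
spool (array([397.2, -18.4]), array([128.2, 181.5]), 64.4, 271, array([10., 43., 51.]))
side blue all (array([ 490. , -247.1]), array([  7. , 192.5]), 4.7, 96, array([ 3., 55., 61.])) top (array([ 487.2, -211.5]), array([  5.9, 111.9]), 4.0, 69, array([49., 56., 61.]))
hood (array([ 697. , -195.6]), array([152.2, 174.3]), 4.1, 1647, array([72., 79., 84.]))
console top (array([618.4, 215.8]), array([187.1, 171.2]), 74.9, 2889, array([46., 51., 55.]))
green (array([577.4, 196.9]), array([20.9, 27.6]), 7.8, 82, array([68., 73., 76.])) [0.5769 0.1987 0.0725]
green (array([592.9, 255.2]), array([22.4, 28.3]), 8.8, 98, array([67., 72., 76.])) [0.5924 0.2563 0.0721]
red (array([649.1, 157.6]), array([28.2, 26.1]), 52.7, 89, array([66., 73., 77.]))
spool (array([436.1,   4.8]), array([ 60. , 127.9]), 81.8, 402, array([11., 43., 50.]))
```

```bash
cat >> h.py <<'E'
def inc(x,y,z,yaw_deg):
    """yaw = world yaw of station frame; tool y = station y, tool z down"""
    s=read_state(); R0=R.from_quat(s["tool_rot"])
    a=np.radians(yaw_deg); ty=np.array([-np.sin(a),np.cos(a),0]); tz=np.array([0,0,-1.]); 
    R1=R.from_matrix(np.stack([np.cross(ty,tz),ty,tz],1))
    d=R0.inv().apply(np.array([x,y,z])-s["tool_pos"])/.3
    print("t",s["time_s"],np.round(d,4),np.round((R0.inv()*R1).as_rotvec()/2,4),"F",np.round(s["contact_force"],1))
E
python3 - <<'E'
from h import *
inc(.33,.05,.2,4.4)
E
```

```text
t 1.4 [-1.0089 -1.2809  0.1043] [ 0.      0.     -0.1808] F [0.6 0.1 0. ]
```

Request:
{"api": "send_rows", "payload": {
  "increments": [
    [[-0.1,-0.13,0.01,0,0,-0.02,0.08],[-0.2,-0.26,0.02,0,0,-0.04,0.08],[-0.3,-0.39,0.03,0,0,-0.07,0.08],[-0.4,-0.52,0.04,0,0,-0.09,0.08],[-0.5,-0.64,0.05,0,0,-0.11,0.08],[-0.6,-0.77,0.06,0,0,-0.14,0.08],[-0.7,-0.9,0.07,0,0,-0.16,0.08],[-0.78,-1.0,0.08,0,0,-0.18,0.08]]
  ],
  "newtons": 20
}}

```text
time_s: 2.4
tool_pos: [0.2881, 0.1486, 0.2074]
tool_rot: [-0.038, 0.999, 0.0, 0.0]
contact_force: [0.7, 0.3, 0.5]
gripper_width: 0.046
finger_force: 0.0
```

```bash
python3 - <<'E'
from h import *
inc(.43,-.216,.13,4.4)
E
```

```text
t 2.4 [-0.3792 -1.2477  0.2583] [ 0.0001  0.0005 -0.0005] F [0.7 0.3 0.5]
```

Request:
{"api": "send_rows", "payload": {
  "increments": [
    [[-0.04,-0.13,0.03,0,0,0,0.08],[-0.08,-0.26,0.06,0,0,0,0.08],[-0.12,-0.39,0.09,0,0,0,0.08],[-0.16,-0.52,0.12,0,0,0,0.08],[-0.2,-0.65,0.14,0,0,0,0.08],[-0.24,-0.78,0.16,0,0,0,0.08],[-0.28,-0.9,0.19,0,0,0,0.08],[-0.31,-1.0,0.21,0,0,0,0.08]]
  ]
}}

```text
time_s: 3.4
tool_pos: [0.4036, -0.1435, 0.1441]
tool_rot: [-0.037, 0.999, -0.0, 0.0]
contact_force: [0.3, 0.6, 0.2]
gripper_width: 0.0462
finger_force: 0.0
```

```bash
python3 - <<'E'
from h import *
c=camera("wrist");save(c,"w1");print(find("wrist",c,"tray_face"))
W=cloud(c);h=cv2.cvtColor(c["pixels"],cv2.COLOR_RGB2HSV);x,y,z=W[...,0],W[...,1],W[...,2]
B=(c["z_map"]>0)&(h[...,0]>105)&(h[...,0]<125)&(h[...,1]>150)&(h[...,2]>60)&(y<-.1)&(z>.008)
print(box(W[B]),box(W[B&(z>.05)]))
inc(.437,-.216,.03,4.4)
E
```

```text
[([0.517, -0.184, 0.021], 0.83)]
(array([ 464.9, -194.9]), array([ 74. , 126.5]), 47.1, 2194, array([20., 39., 55.])) (array([ 439.8, -213.7]), array([ 87.1, 106.2]), 3.7, 377, array([ 50.,  53., 187.]))
t 3.5 [-0.0907 -0.2453  0.3803] [-0.0006  0.0005 -0.0025] F [-0.4 -0.   0.7]
```

View pics/w1.png

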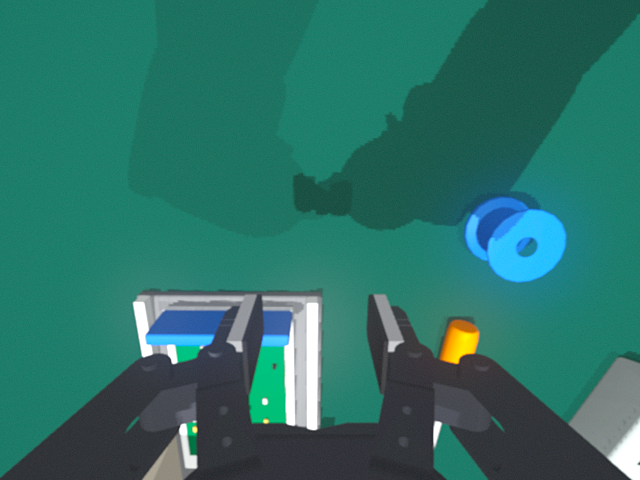

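The wrist view shows the blue plate at about (148-293, 310-345), square to the gripper. The spool at (525,240) is well clear. I'll go down in front of the plate, lateral move first.

Request:
{"api": "send_rows", "payload": {
  "increments": [
    [[-0.03,-0.12,0.02,0,0,0,0.08],[-0.07,-0.22,0.05,0,0,0,0.08],[-0.09,-0.245,0.12,0,0,0,0.08],[-0.09,-0.245,0.2,0,0,0,0.08],[-0.09,-0.245,0.27,0,0,0,0.08],[-0.09,-0.245,0.33,0,0,0,0.08],[-0.09,-0.245,0.37,0,0,0,0.08],[-0.09,-0.245,0.375,0,0,0,0.08]]
  ]
}}

```text
time_s: 4.5
tool_pos: [0.4349, -0.2125, 0.0313]
tool_rot: [-0.038, 0.999, 0.0, -0.001]
contact_force: [0.5, 0.2, 0.7]
gripper_width: 0.0459
finger_force: 0.0
```

```bash
python3 - <<'E'
from h import *
inc(.437+.12*.997,-.2155+.12*.077,.031,4.4)
E
```

```text
t 4.5 [-0.4061 -0.0098  0.0006] [ 0.0004 -0.0006 -0.0006] F [0.5 0.2 0.7]
```

Request:
{"api": "send_rows", "payload": {
  "increments": [
    [[-0.05,0,0,0,0,0,0.08],[-0.09,0,0,0,0,0,0.08],[-0.13,0,0,0,0,0,0.08],[-0.17,-0.005,0,0,0,0,0.08],[-0.21,-0.005,0,0,0,0,0.08],[-0.25,-0.005,0,0,0,0,0.08],[-0.29,-0.005,0,0,0,0,0.08],[-0.33,-0.005,0,0,0,0,0.08]]
  ]
}}

```text
time_s: 5.5
tool_pos: [0.5349, -0.2072, 0.0316]
tool_rot: [-0.038, 0.999, 0.0, -0.0]
contact_force: [-3.4, -0.3, 2.0]
gripper_width: 0.046
finger_force: 1.6
```

Request:
{"api": "send_rows", "payload": {
  "increments": [
    [[-0.01,0,0,0,0,0,0.08],[-0.02,0,0,0,0,0,0.08],[-0.03,0,0,0,0,0,0.08],[-0.035,0,0,0,0,0,0.08],[-0.04,0,0,0,0,0,0.08],[-0.045,0,0,0,0,0,0.08],[-0.05,0,0,0,0,0,0.08],[-0.05,0,0,0,0,0,0.08]]
  ]
}}

```text
time_s: 6.5
tool_pos: [0.5496, -0.2063, 0.0318]
tool_rot: [-0.038, 0.999, -0.0, 0.0]
contact_force: [-1.3, -0.6, -0.9]
gripper_width: 0.0462
finger_force: 0.8
```

Request:
{"api": "send_rows", "payload": {
  "increments": [
    [[-0.005,0,0,0,0,0,0.08],[-0.01,0,0,0,0,0,0.08],[-0.015,0,0,0,0,0,0.08],[-0.02,0,0,0,0,0,0.08],[-0.02,0,0,0,0,0,0.08],[-0.02,0,0,0,0,0,0.08],[-0.02,0,0,0,0,0,0.08],[-0.02,0,0,0,0,0,0.08]]
  ]
}}

```text
time_s: 7.5
tool_pos: [0.5513, -0.2062, 0.0318]
tool_rot: [-0.037, 0.999, -0.0, -0.004]
contact_force: [-9.8, -2.4, 7.6]
gripper_width: 0.0462
finger_force: 5.3
```

The force rose to 10 N at x=0.551, where home was predicted. I'll back off and lift.

Request:
{"api": "send_rows", "payload": {
  "increments": [
    [[0.05,0,0,0,0,0,0.08],[0.15,0,0,0,0,0,0.08],[0.2,0,-0.05,0,0,0,0.08],[0.2,0.03,-0.2,0,0,0,0.08],[0.2,0.06,-0.35,0,0,0.04,0.08],[0.2,0.1,-0.5,0,0,0.08,0.08],[0.2,0.1,-0.5,0,0,0.12,0.08],[0.2,0.1,-0.5,0,0,0.12,0.08]]
  ]
}}

```text
time_s: 8.5
tool_pos: [0.4944, -0.1804, 0.1837]
tool_rot: [0.082, 0.997, -0.0, 0.002]
contact_force: [-0.2, 0.2, -0.7]
gripper_width: 0.0459
finger_force: 0.0
```

```bash
python3 - <<'E'
from h import *
for n in("scene","side","wrist"):
    c=camera(n);save(c,n+"2");W=cloud(c);h=cv2.cvtColor(c["pixels"],cv2.COLOR_RGB2HSV);x,y,z=W[...,0],W[...,1],W[...,2]
    B=(c["z_map"]>0)&(h[...,0]>105)&(h[...,0]<125)&(h[...,1]>150)&(h[...,2]>60)&(x>.44)&(x<.62)&(y<-.13)&(y>-.29)&(z>.048)&(z<.065)
    print(n,box(W[B]) if B.sum()>5 else 0)
inc(.57,.225,.17,-16)
E
```

```text
scene (array([ 568.6, -206.2]), array([ 17.8, 109.7]), 3.2, 158, array([48., 55., 62.]))
side (array([ 567.8, -204.9]), array([  8.5, 112.9]), 6.1, 75, array([51., 57., 60.]))
wrist (array([ 566.2, -194.8]), array([10.1, 86.9]), 4.2, 225, array([51., 54., 55.]))
t 8.65 [-0.0329  1.3745  0.0393] [ 0.0002 -0.0001  0.0577] F [ 0.1 -0.1 -0.4]
```

The tray is home: the plate centre is at x=0.567, so its face is 60 mm short of the hood. Next, the console.

Request:
{"api": "send_rows", "payload": {
  "increments": [
    [[0,0.13,0,0,0,0.02,0.08],[-0.01,0.27,0,0,0,0.04,0.08],[-0.01,0.4,0,0,0,0.058,0.08],[-0.02,0.53,0,0,0,0.058,0.08],[-0.02,0.66,0,0,0,0.058,0.08],[-0.02,0.79,0,0,0,0.058,0.08],[-0.03,0.9,0,0,0,0.058,0.08],[-0.03,1.0,0,0,0,0.058,0.08]]
  ]
}}

```text
time_s: 9.65
tool_pos: [0.5513, 0.1153, 0.1809]
tool_rot: [0.139, 0.99, -0.0, -0.001]
contact_force: [-0.4, 0.7, 0.2]
gripper_width: 0.0463
finger_force: 0.0
```

```bash
python3 - <<'E'
from h import *
inc(.53,.235,.17,-16)
E
```

```text
t 9.65 [0.1782 0.364  0.0365] [-0.0002 -0.0006 -0.0003] F [-0.4  0.7  0.2]
```

Request:
{"api": "send_rows", "payload": {
  "increments": [
    [[0.05,0.1,0,0,0,0,0.08],[0.1,0.2,0,0,0,0,0.08],[0.15,0.3,0.01,0,0,0,0.08],[0.178,0.364,0,0,0,0,0.08],[0.178,0.364,0,0,0,0,0.08],[0.178,0.364,0,0,0,0,0.08],[0.178,0.364,0,0,0,0,0.08],[0.178,0.364,0,0,0,0,0.08]]
  ]
}}

```text
time_s: 10.65
tool_pos: [0.5304, 0.233, 0.1819]
tool_rot: [0.141, 0.99, -0.0, 0.0]
contact_force: [-0.4, -0.8, 0.2]
gripper_width: 0.0461
finger_force: 0.0
```

```bash
python3 - <<'E'
from h import *
c=camera("wrist");save(c,"w3");W=cloud(c);h=cv2.cvtColor(c["pixels"],cv2.COLOR_RGB2HSV);z=W[...,2]
for t in("start_left_top","start_right_top"):print(find("wrist",c,t))
G=(c["z_map"]>0)&(h[...,0]>45)&(h[...,0]<85)&(h[...,1]>120)&(z>.066)&(z<.078)
k,l,s,m=cv2.connectedComponentsWithStats(G.astype(np.uint8))
for i in range(1,k):
    if s[i,4]>80: print("green",box(W[l==i]),m[i])
inc(.586,.2265,.095,-16)
E
```

```text
[([0.593, 0.252, 0.073], 0.95)]
[([0.576, 0.198, 0.073], 0.85)]
green (array([590.1, 252.2]), array([22.7, 26. ]), 45.1, 657, array([69., 72., 73.])) [358.98173516 295.64231355]
green (array([575.8, 196.4]), array([25.4, 25.5]), 72.0, 784, array([69., 72., 73.])) [285.82142857 297.43112245]
t 10.8 [-0.1845  0.0293  0.2896] [-0.      0.     -0.0011] F [-0.7 -0.3 -0.3]
```

View pics/w3.png

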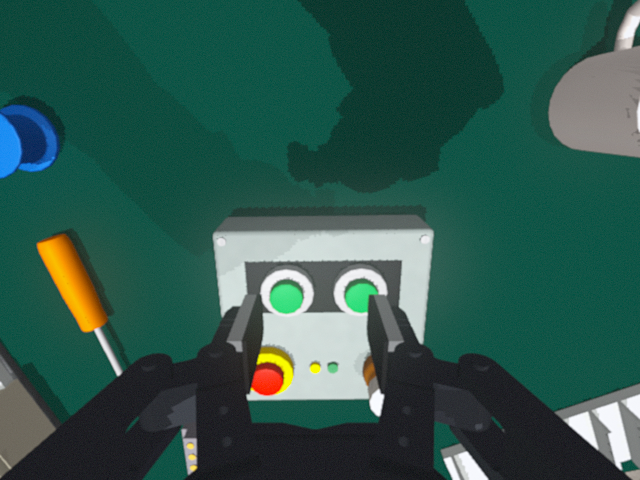

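The wrist view shows the green caps at (286,297) and (359,296), the red stop at (268,378) and the jar at (375,385). The two fingers line up with the pair, so I'll move over it and down.

Request:
{"api": "send_rows", "payload": {
  "increments": [
    [[-0.06,0.01,0.03,0,0,0,0.08],[-0.12,0.02,0.08,0,0,0,0.08],[-0.16,0.024,0.14,0,0,0,0.08],[-0.179,0.024,0.2,0,0,0,0.08],[-0.179,0.024,0.25,0,0,0,0.08],[-0.179,0.024,0.29,0,0,0,0.08],[-0.179,0.024,0.29,0,0,0,0.08],[-0.179,0.024,0.29,0,0,0,0.08]]
  ]
}}

```text
time_s: 11.8
tool_pos: [0.584, 0.2262, 0.0954]
tool_rot: [0.14, 0.99, 0.0, 0.0]
contact_force: [0.5, -0.1, -0.0]
gripper_width: 0.0461
finger_force: 0.0
```

```bash
python3 - <<'E'
from h import *
inc(.584,.2255,.08,-16)
c=camera("side");i=c["pixels"][240:400,200:400,::-1];cv2.imwrite("pics/s4.png",cv2.resize(i,None,fx=3.5,fy=3.5))
E
```

```text
t 11.8 [-0.0007 -0.0022  0.0514] [ 0.0003  0.0004 -0.0006] F [ 0.5 -0.1 -0. ]
```

View pics/s4.png

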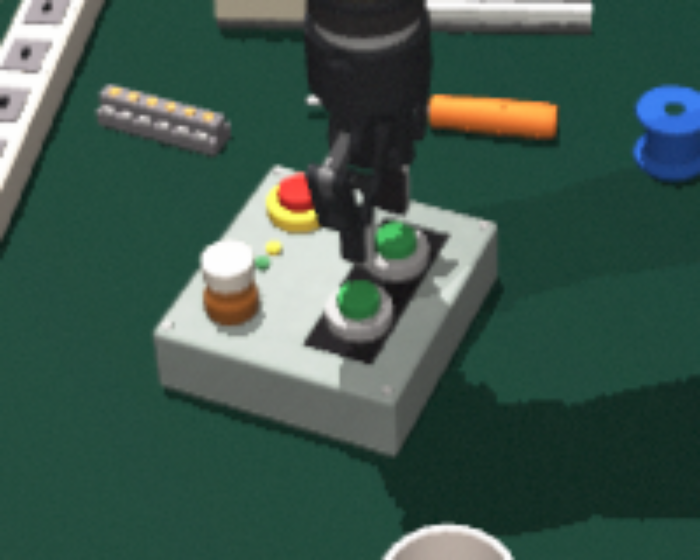

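The crop shows each fingertip, at (355,260) and (395,210), hanging above its cap and well clear of the jar and the stop. I'll go down slowly.

Request:
{"api": "send_rows", "payload": {
  "increments": [
    [[0,-0.002,0.02,0,0,0,0.08],[0,-0.002,0.04,0,0,0,0.08],[0,-0.002,0.055,0,0,0,0.08],[0,-0.002,0.065,0,0,0,0.08],[0,-0.002,0.07,0,0,0,0.08],[0,-0.002,0.075,0,0,0,0.08],[0,-0.002,0.08,0,0,0,0.08],[0,-0.002,0.08,0,0,0,0.08]]
  ]
}}

```text
time_s: 12.85
tool_pos: [0.5836, 0.2253, 0.0708]
tool_rot: [0.14, 0.99, -0.0, -0.0]
contact_force: [-0.4, 0.4, 0.2]
gripper_width: 0.0462
finger_force: 0.0
```

Request:
{"api": "send_rows", "payload": {
  "increments": [
    [[0,0,0.003,0,0,0,0.08],[0,0,0.006,0,0,0,0.08],[0,0,0.009,0,0,0,0.08],[0,0,0.012,0,0,0,0.08],[0,0,0.015,0,0,0,0.08],[0,0,0.018,0,0,0,0.08],[0,0,0.018,0,0,0,0.08],[0,0,0.018,0,0,0,0.08]]
  ]
}}

```text
time_s: 13.85
tool_pos: [0.5838, 0.2254, 0.0661]
tool_rot: [0.14, 0.99, 0.0, 0.0]
contact_force: [-1.2, 0.1, 6.3]
gripper_width: 0.0463
finger_force: 3.4
```

6.3 N means both caps are partly down. I'll keep pressing.

Request:
{"api": "send_rows", "payload": {
  "increments": [
    [[0,0,0.003,0,0,0,0.08],[0,0,0.006,0,0,0,0.08],[0,0,0.009,0,0,0,0.08],[0,0,0.012,0,0,0,0.08],[0,0,0.015,0,0,0,0.08],[0,0,0.018,0,0,0,0.08],[0,0,0.018,0,0,0,0.08],[0,0,0.018,0,0,0,0.08]]
  ]
}}

```text
time_s: 14.85
tool_pos: [0.5839, 0.2254, 0.0635]
tool_rot: [0.14, 0.99, 0.001, 0.001]
contact_force: [-6.4, -2.5, 22.6]
gripper_width: 0.046
finger_force: 10.9
```

```bash
python3 - <<'E'
from h import *
s=read_state();print(s["moment"],s["contact_force"])
c=camera("side");i=c["pixels"][240:400,200:400,::-1];cv2.imwrite("pics/s5.png",cv2.resize(i,None,fx=3.5,fy=3.5))
E
```

```text
[-0.61590942  1.41837168 -0.03636222] [-6.35595449 -2.46743841 22.61502161]
```

View pics/s5.png

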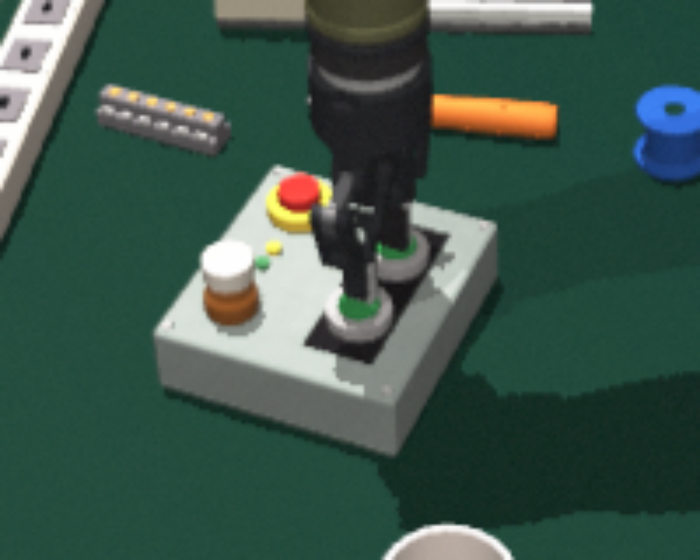

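Both fingertips sit on their green caps, at (360,305) and (398,245), with 22 N in total. Both are bottomed, so I'll hold.

Request:
{"api": "send_rows", "payload": {
  "increments": [
    [[0,0,0,0,0,0,0.08],[0,0,0,0,0,0,0.08],[0,0,0,0,0,0,0.08],[0,0,0,0,0,0,0.08],[0,0,0,0,0,0,0.08],[0,0,0,0,0,0,0.08],[0,0,0,0,0,0,0.08],[0,0,0,0,0,0,0.08]]
  ]
}}

```text
time_s: 15.9
tool_pos: [0.5839, 0.2254, 0.0635]
tool_rot: [0.14, 0.99, 0.001, 0.001]
contact_force: [-6.8, -2.2, 21.9]
gripper_width: 0.0459
finger_force: 10.9
```

Request:
{"api": "send_rows", "payload": {
  "increments": [
    [[0,0,0,0,0,0,0.08],[0,0,0,0,0,0,0.08],[0,0,0,0,0,0,0.08],[0,0,0,0,0,0,0.08],[0,0,0,0,0,0,0.08],[0,0,0,0,0,0,0.08],[0,0,0,0,0,0,0.08],[0,0,0,0,0,0,0.08]]
  ]
}}

```text
time_s: 16.9
tool_pos: [0.5839, 0.2254, 0.0635]
tool_rot: [0.14, 0.99, 0.001, 0.001]
contact_force: [-7.1, -2.6, 21.5]
gripper_width: 0.0465
finger_force: 10.9
```

Request:
{"api": "send_rows", "payload": {
  "increments": [
    [[0,0,0,0,0,0,0.08],[0,0,0,0,0,0,0.08],[0,0,0,0,0,0,0.08],[0,0,0,0,0,0,0.08],[0,0,0,0,0,0,0.08],[0,0,0,0,0,0,0.08],[0,0,0,0,0,0,0.08],[0,0,0,0,0,0,0.08]]
  ]
}}

```text
time_s: 17.9
tool_pos: [0.5839, 0.2254, 0.0635]
tool_rot: [0.14, 0.99, 0.001, 0.001]
contact_force: [-6.8, -2.2, 21.1]
gripper_width: 0.0462
finger_force: 10.9
```

Request:
{"api": "send_rows", "payload": {
  "increments": [
    [[0,0,0,0,0,0,0.08],[0,0,0,0,0,0,0.08],[0,0,0,0,0,0,0.08],[0,0,0,0,0,0,0.08],[0,0,0,0,0,0,0.08],[0,0,0,0,0,0,0.08],[0,0,0,0,0,0,0.08],[0,0,0,0,0,0,0.08]]
  ]
}}

```text
time_s: 18.9
tool_pos: [0.5839, 0.2254, 0.0635]
tool_rot: [0.14, 0.99, 0.001, 0.001]
contact_force: [-6.7, -2.2, 21.7]
gripper_width: 0.046
finger_force: 10.9
```

Now straight up to release.

Request:
{"api": "send_rows", "payload": {
  "increments": [
    [[0,0,-0.02,0,0,0,0.08],[0,0,-0.05,0,0,0,0.08],[0,0,-0.1,0,0,0,0.08],[0,0,-0.2,0,0,0,0.08],[0,0,-0.3,0,0,0,0.08],[0.1,0,-0.4,0,0,0,0.08],[0.2,0,-0.4,0,0,0,0.08],[0.2,0,-0.4,0,0,0,0.08]]
  ]
}}

```text
time_s: 19.9
tool_pos: [0.5245, 0.2423, 0.1809]
tool_rot: [0.139, 0.99, -0.0, -0.0]
contact_force: [0.0, -0.0, 0.2]
gripper_width: 0.046
finger_force: 0.0
```

```bash
python3 - <<'E'
from h import *
c=camera("wrist");W=cloud(c);h=cv2.cvtColor(c["pixels"],cv2.COLOR_RGB2HSV);z=W[...,2]
G=(c["z_map"]>0)&(h[...,0]>45)&(h[...,0]<85)&(h[...,1]>120)&(z>.06)&(z<.08)
k,l,s,m=cv2.connectedComponentsWithStats(G.astype(np.uint8))
for i in range(1,k):
    if s[i,4]>80: print("green",box(W[l==i]))
c=camera("side");save(c,"side6");W=cloud(c);h=cv2.cvtColor(c["pixels"],cv2.COLOR_RGB2HSV);x,y,z=W[...,0],W[...,1],W[...,2]
B=(h[...,0]>105)&(h[...,0]<125)&(h[...,1]>150)&(x>.44)&(x<.62)&(y<-.13)&(y>-.29)&(z>.048)&(z<.065)
print(box(W[B])); print(read_state()["time_s"],read_state()["contact_force"])
E
```

```text
green (array([575.3, 197.3]), array([24.4, 26.6]), 76.5, 802, array([67., 72., 73.]))
green (array([591.5, 253.4]), array([24.6, 26.6]), 71.3, 809, array([67., 72., 73.]))Traceback (most recent call last):
  File "<stdin>", line 9, in <module>
  File "h.py", line 19, in box
    (c,wh,a)=cv2.minAreaRect((P[:,:2]*1000).astype(np.float32)); return np.round(c,1),np.round(wh,1),round(a,1),len(P),np.round(np.percentile(P[:,2]*1000,[2,50,98]))
                                                                                                                                ~~~~~~~~~~~~~^^^^^^^^^^^^^^^^^^^^^^^
    return _quantile_unchecked(
        a, q, axis, out, overwrite_input, method, keepdims, weights)
    return _ureduce(a,
                    func=_quantile_ureduce_func,
    ...<5 lines>...
                    overwrite_input=overwrite_input,
                    method=method)
    r = func(a, **kwargs)
    result = _quantile(arr,
                       quantiles=q,
    ...<2 lines>...
                       out=out,
                       weights=wgt)
    slices_having_nans = np.isnan(arr[-1, ...])
                                  ~~~^^^^^^^^^
IndexError: index -1 is out of bounds for axis 0 with size 0
```

View pics/side6.png

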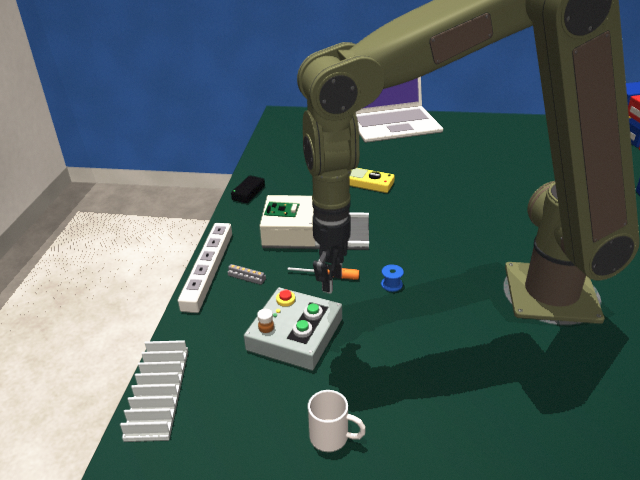

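The picture shows the caps up at (302,327) and (313,311), with tops at 72 mm. The blue plate is hidden behind the arm, and the tray's near end is empty at (357,230), as it should be with the tray home. The loose things visible have not moved, so I'll hand in.

```bash
python3 -c "from rig import job_done;print(job_done())"
```

```text
the job is handed in; nothing more can be done
None
```

I pushed the tray home, held both green buttons down together for about 4 s and let them spring back up, left the stop button and loose things alone, and handed the job in at about 20 s of the 56 s; no verdict came back.

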